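# Find the wing knob's thread start and tighten the hold-down clamp

### The job

The wing knob of the hold-down clamp sits loose on top of its stud, not on the thread yet. Back it off (counter-clockwise seen from above) until you feel it drop into its thread start, then turn it forward (clockwise) until it comes up firm, so that the rubber foot holds the hardwood block down, and let go. Never force the knob against a stop, and leave the block where it is and the wax, spool and dish beside the clamp alone.

Things in the scene. Friction and masses are not known exactly. Their poses are not given: they have to be found in the camera images.
- clamp: Hold-down clamp fixed to the table: dark steel plate 150 x 90 x 12 mm (x -66 to +84 mm, y -45 to +45 mm), a stud rising at the frame's origin (underside of the plate, on the stud's axis; z up, x along the bar towards the foot). Its aluminium bar, 30 mm wide, top 58 mm above the table, lies along x, is lifted by a spring and can only sink straight down. Only the knob stands above it.
- foot: Round rubber foot, 22 mm wide, 8 mm high, on a spring under the bar's nose; its frame coincides with the clamp's. As the knob is tightened the bar sinks 4 mm and the foot comes to press on the hardwood block with about 7 N.
- wing_knob: Dark steel wing knob, loose, 210 to 330 g: round hollow hub 42 mm across, 34 mm high, and on it an upright flat wing 64 mm long (x), 12 mm thick (y), 28 mm high. Origin: centre of the hub's underside, z up. It stands upright on the stud and hides the thread: three inner lugs rest on the flat ends of a coarse three-start thread. Clockwise from there it meets a hard stop and never engages.
- wing (a point): Centre of the knob's wing (64 x 12 x 28 mm; x along the wing, y across its 12 mm, z up), on the knob's axis, 48 mm above the hub's underside and 14 mm above the hub's top. 112.5 mm above the table at the start, 106 mm after the drop, 102 mm when tight.
- hardwood_block: Oiled hardwood block, 45 x 75 x 24 mm, lying on the clamp's plate under the foot (about 1.5 mm free). Origin: centre of its underside.
- beeswax: Small yellow block of beeswax, 30 x 46 x 18 mm, beside the clamp; bystander. Origin: centre of its underside.
- spool: Spool of rust-brown thread, 34 mm wide, 32 mm high, beside the clamp; bystander. Origin: centre of its underside.
- clear_dish: Small clear empty dish, 54 mm wide, 22 mm high, beside the clamp; bystander. Origin: centre of its underside.
- stud_axis (a point): Point on the stud's axis, 70 mm above the table. Turned back by an unknown 0.35 to 1.45 rad, without pressing (its weight is enough), the knob drops 6.5 mm with a click; a hard stop follows 0.15 to 0.2 rad farther. Clockwise from the click the thread draws it down 4 mm within 1.35 rad, torque rising to about 0.2 N m, to a hard stop 1.45 to 1.7 rad from the click; it then stays by friction.
Not all that is in view belongs to the job. Several things have the shape of the wing_knob; the one meant has the colours described above.

How it is judged:
By the outcome, as a careful person would: the job done as asked, in the order asked, and still so for the second after the job is handed in, with the robot touching nothing.
It also fails if it takes over 70 s, if anything falls off the work surface, if the arm or the gripper's body presses on something with over 40 N, if the wrist force passes 120 N, or if a joint passes its speed limit or range.

### The arm

A 6-joint arm with a two-finger parallel gripper is mounted at the origin on a cart in front of the work surface, level with it; the furniture and walls round the work are solid. World frame = base frame: x ahead of the robot, y to its left, z up, the work surface at z = 0. Lengths are in m, angles in rad, forces in N, time in s.
With the tool pointing down it reaches from about 0.375 to 0.975 m from the base axis. Payload 3.8 kg.
Tool frame: the origin (TCP) lies on the centre line of the jaws, within the pads' length; the fingertips stand 19 mm ahead of it and the grasp point (between the pads) is the TCP (arm.tip_extent is the distance from the TCP to the fingertips, in m); z points along the fingers, y is the line along which they close (so a half turn about z gives the same grasp; the last joint's range is limited). The gripper opens to 85 mm and grips with 20 to 120 N. Pads are 22 mm wide; open, the fingers measure 114 mm over their backs; the gripper's body (76 mm by 85 mm) begins 54 mm behind the grasp point. The pads swing forward as they close: fully open they stand 13 mm farther back than shut.
Start: joints at [1.193, 0.264, 1.604, -0, 1.274, -0.037], TCP at [0.226, 0.636, 0.25] pointing down, gripper open.
Joint ranges: [-2.63, 2.63], [-0.94, 2.18], [0.31, 2.57], [-1.31, 4.45], [0, 2.66], [-2.55, 2.55]. Speed limits (rad/s): [2.57, 2.57, 3.14, 3.14, 3.14, 3.14].

### API

Orientations are given as a 3x3 rotation matrix whose columns are the frame's x, y, z axes.
In Python, from rig import arm, camera, boxes_of, trace, place_of gives the robot as it stands.
- The arm moves only by the tool step_arm, never from a script. Its argument "series" is a list of rows, each a list of 7 numbers: the turn, a rotation vector about the tool's x, y, z in degrees, then the shift along the tool's x, y, z in m, then the gripper command: -1 is shut, 1 is fully open, values between are in proportion. In form: [[ax, ay, az, dx, dy, dz, claw], ...]. A call has 1 to 10 rows; each row shifts and turns the commanded pose from where the row before left it, along the tool's axes as they then stand; what a row does not reach is not made up. A row lasts 1/8 s, in which the tool goes at most 62.5 mm and 10.7 degrees, less where a joint would pass 70% of its speed; a pose out of reach is approached as far as the arm can. A call with a gripper value outside its range is refused whole. The fingers move at their own pace and stop on an object; "squeeze" is the grip in N (left out, the last holds). Time passes only in rows, so rows that do not move let the fingers close. It gives the time, the measured TCP pose, the force, the opening and the grip force at its end, in the units of the state.
- arm.get_obs(): the state, without advancing time (a new reading comes with each control period).
- camera(name): name is "scene" or "top"; returns a dict with "img" (420x560x3 uint8, blue, green, red), "fovy" (degrees; the focal length in pixels is half the picture's height over the tangent of half this angle, whatever the lens; pixels are square), "cx", "cy" (the principal point, pixels), "k1" (the pictures are not rectified: a ray, as slopes to the right and down, at radius r is drawn at 1 + k1 r^2 times it, then the intrinsics apply), "R" (3x3) and "t" (3): a world point X has camera coordinates R X + t. Camera axes: x right, y down, z forward; pixel columns grow to the right and rows downward; lengths in m; the calibration is good to about 2 mm. A picture is of the moment at which its call begins. There is no depth.
- arm.sign_off(): hands the job in; it is judged then, once.
Trained networks look in a picture, given as the dict that the camera call returned (one of the last four; its "shot" number tells which), for a name from the list of things; names that differ only in an ending like _2 or _b are one class to them, and where a whole thing is asked for, a point or a joint stands for the part that bears it (a point fixed in the world has none). Each returns a list of dicts, best first, with "conf" (0 to 1); they miss things now and then, are a little off and sometimes report something else, mostly with a low value. They report only what shows in the picture. A call takes as long as a camera call. They do not tell look-alikes from the thing itself.
- boxes_of(picture, label): "location" ([x, y, z] in m, in world coordinates, good to about 4 mm: the middle of the surface that is visible of it).
- trace(picture, label): "region" (420x560 bool, what is visible of it).
- place_of(picture, label): "location" ([x, y, z] in m, in world coordinates, good to about 4 mm: a listed point, or the origin of a listed thing).
The state is a dict: "t": time; "joints": joint angles; "qd": joint speeds; "joint_torque": joint torques, N m; "position": TCP position; "tcp_rot": TCP orientation; "force": force on the tool from outside, world axes, zero at the start; "wrist_torque": the same for the moment, N m; "finger_gap": opening from 0.0 (shut) to 1.0 (fully open); "grasp_force": force on a finger pad.
Only numpy, scipy, OpenCV 4.12 (cv2) and the standard library are available. Lean on these libraries where they do the work, as an engineer would, in place of code of your own. Each camera call takes 0.05 s, during which the arm holds its last target. There are 200 camera calls.

## Working session

There is one attempt and no reset: what is moved stays moved. The work goes in short steps, Python scripts to look and compute and a tool call to move; the robot and the scene stay as the last step left them, time stands still between calls to the robot, and variables do not carry over. Pictures are saved under pics/ and viewed, at most 10 in all, crops included, and the job is handed in when it is done.

Besides the shell and the picture viewer there is one more tool, called in YAML: its name, and indented under it one key for each argument. step_arm: Moves the arm, as the interface text tells. Its arguments: {"type":"object","properties":{"series":{"type":"array","items":{"type":"array","items":{"type":"number"}}},"squeeze":{"type":"number"}},"required":["series"]}

```bash
mkdir -p pics
python3 - <<'E'
from rig import arm,camera,boxes_of,trace,place_of
import cv2,numpy as np
for n in ("scene","top"):
    p=camera(n); cv2.imwrite(f"pics/{n}0.png",p["img"])
    print(n,p["fovy"],p["cx"],p["cy"],p["k1"],p["R"].round(3).tolist(),p["t"].round(3).tolist())
    for l in ("wing_knob","wing","clamp","stud_axis","hardwood_block"):
        for d in place_of(p,l): print(l,np.round(d["location"],4),round(d["conf"],2))
    for d in trace(p,"wing_knob"):
        ys,xs=np.nonzero(d["region"]); print("tr",xs.min(),xs.max(),ys.min(),ys.max(),p["img"][d["region"]].mean(0).round(),round(d["conf"],2))
o=arm.get_obs();print(o["t"],o["position"],o["tcp_rot"])
E
```

```text
scene 50.08715954290578 279.27961074188676 212.49754139026598 -0.02069330742442338 [[0.871, -0.491, 0.013], [-0.236, -0.442, -0.865], [0.43, 0.751, -0.501]] [-0.46, 0.231, 0.695]
wing_knob [0.4845 0.0922 0.0658] 0.8
wing_knob [0.6703 0.0038 0.0026] 0.6
wing [0.4873 0.0993 0.1101] 0.8
wing [ 0.3716 -0.0107  0.0457] 0.6
wing [0.6729 0.0028 0.0473] 0.59
wing [0.4882 0.0966 0.0643] 0.53
clamp [ 0.4952  0.0939 -0.003 ] 0.77
hardwood_block [0.4832 0.1505 0.0099] 0.77
tr 226 255 192 225 [65. 64. 63.] 0.92
tr 189 224 262 297 [ 63. 111.  56.] 0.73
tr 327 346 216 248 [119. 118.  49.] 0.62
top 46.6275711306645 278.1799292745178 210.59343608538637 -0.009157014145715557 [[0.074, -0.997, 0.004], [-0.977, -0.073, -0.203], [0.203, 0.011, -0.979]] [-0.016, 0.548, 0.821]
wing_knob [0.4865 0.0977 0.0631] 0.79
wing_knob [0.6758 0.0031 0.0022] 0.79
wing_knob [ 0.375  -0.0109 -0.0016] 0.69
wing [ 0.3731 -0.008   0.0447] 0.71
wing [0.6726 0.0049 0.0491] 0.6
wing [0.4841 0.0979 0.1134] 0.56
clamp [ 0.4885  0.095  -0.0032] 0.76
stud_axis [0.489  0.0932 0.0718] 0.94
hardwood_block [0.4799 0.1472 0.0117] 0.65
tr 277 309 139 165 [76. 78.  6.] 0.84
tr 278 301 296 330 [35. 85. 22.] 0.64
tr 223 246 216 253 [43. 41. 38.] 0.59
tr 250 267 172 192 [ 65.  99. 116.] 0.53
0.7 [0.22561932 0.6361766  0.25030676] [[-9.42485698e-01  3.34246478e-01 -1.79621841e-05]
 [ 3.34246477e-01  9.42485698e-01  4.95750615e-05]
 [ 3.34993914e-05  4.07199897e-05 -9.99999999e-01]]
```

Run:
```python
import cv2,numpy as np
s=cv2.imread("pics/scene0.png");t=cv2.imread("pics/top0.png")
cv2.imwrite("pics/both.png",cv2.resize(np.hstack([s[150:330,150:390],t[130:345,170:370][:180]]),None,fx=1.8,fy=1.8))
c=t[190:280,160:290];cv2.imwrite("pics/crop.png",cv2.resize(c,None,fx=6,fy=6,interpolation=cv2.INTER_CUBIC))
```

```text
(no output)
```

View pics/both.png

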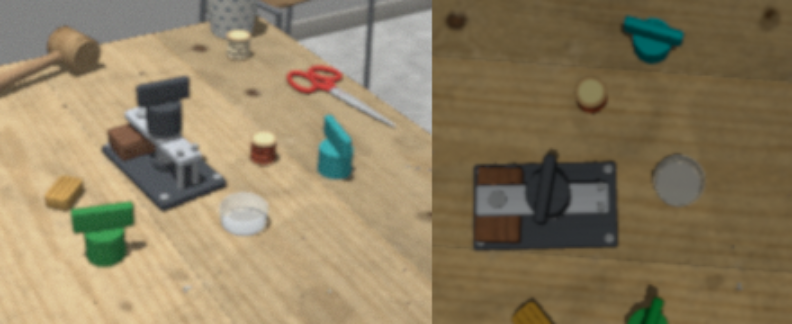

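View pics/crop.png

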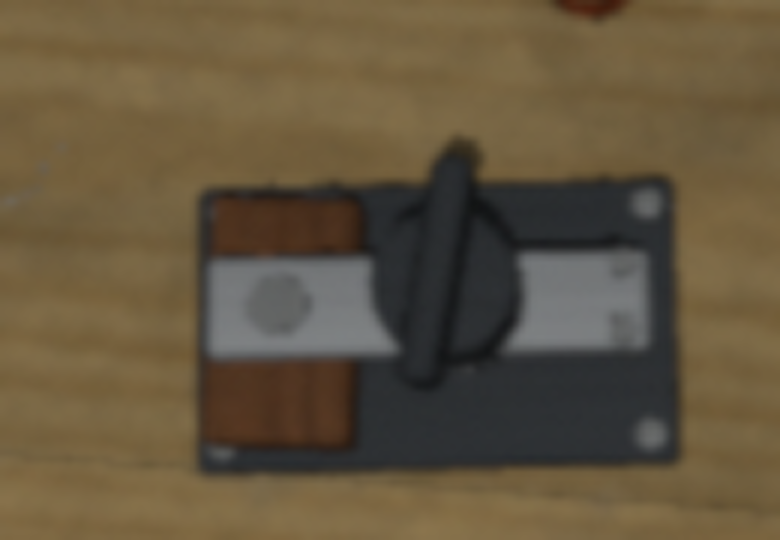

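View pics/scene0.png

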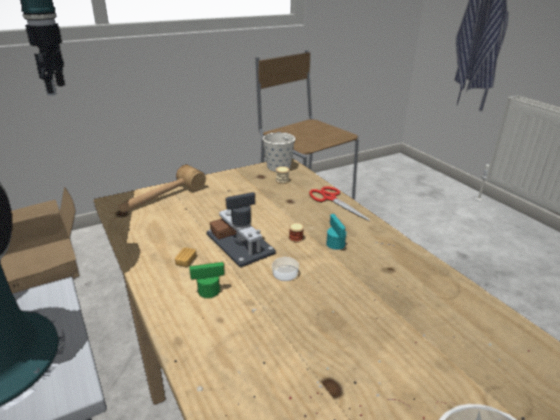

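The candidates are the dark steel knob on the clamp (top picture px 233,234; scene 240,208), the green one (scene 207,280) and the teal one (scene 337,232). The dark one fits, since it is dark steel and sits on the clamp's stud. The crop confirms it. Its wing ends are at top px (236.7,215.5) and (230.5,253), and the plate corners also show.

```bash
cat > h.py <<'E'
import numpy as np
from scipy.optimize import brentq
def ray(p,u,v,z):
    f=210/np.tan(np.radians(p["fovy"]/2)); d=np.array([(u-p["cx"])/f,(v-p["cy"])/f]); rd=np.hypot(*d)
    r=brentq(lambda r:r*(1+p["k1"]*r*r)-rd,0,2); d=d*(r/rd)
    D=p["R"].T@np.r_[d,1]; C=-p["R"].T@p["t"]; return C+D*(z-C[2])/D[2]
E
python3 - <<'E'
from h import *; from rig import camera,arm
p=camera("top")
g=lambda x,y,z:ray(p,160+(x+.5)/6-.5,190+(y+.5)/6-.5,z)
a=g(460,143,.1265);b=g(424,385,.1265)
print(a,b,np.linalg.norm(a-b),(a+b)/2,np.degrees(np.arctan2(*(a-b)[[1,0]])))
c=[g(*q,.012) for q in((202,188),(672,180),(678,462),(202,472))]
for q in c: print(q)
L=(c[0]+c[3])/2;R=(c[1]+c[2])/2;print(np.linalg.norm(L-R),np.linalg.norm(c[0]-c[3]),"stud",R+(L-R)*66/150,np.degrees(np.arctan2(*(L-R)[[1,0]])))
E
```

```text
[0.52303894 0.09218556 0.1265    ] [0.4558337  0.09582548 0.1265    ] 0.06730373145094168 [0.48943632 0.09400552 0.1265    ] -3.1001873703088654
[0.5249053  0.18285741 0.012     ]
[0.53842608 0.03592648 0.012     ]
[0.45042171 0.0273401  0.012     ]
[0.4364994  0.17320857 0.012     ]
0.14704133072556888 0.0889308937154158 stud [0.48838641 0.09604916 0.012     ] 95.35449490329918
```

step_arm:
  series:
    - [0,0,0,-0.043,-0.042,0,1]
    - [0,0,0,-0.043,-0.042,0,1]
    - [0,0,0,-0.043,-0.042,0,1]
    - [0,0,0,-0.043,-0.042,0,1]
    - [0,0,0,-0.043,-0.042,0,1]
    - [0,0,0,-0.043,-0.042,0,1]
    - [0,0,0,-0.043,-0.042,0,1]
    - [0,0,0,-0.043,-0.042,0,1]
    - [0,0,0,-0.043,-0.042,0,1]
    - [0,0,0,-0.041,-0.043,0,1]

```text
t: 2.0
position: [0.4891, 0.0945, 0.2508]
tcp_rot: [[-0.942, 0.334, 0.001], [0.334, 0.942, 0.0], [-0.001, 0.001, -1.0]]
force: [1.0, 1.0, -0.2]
finger_gap: 0.999
grasp_force: 0.0
```

step_arm:
  series:
    - [0,0,-8,0,0,0.02,-0.3]
    - [0,0,-8.5,0,0,0.02,-0.3]
    - [0,0,0,0,0,0.02,-0.3]
    - [0,0,0,0,0,0,-0.3]
    - [0,0,0,0,0,0,-0.3]
  squeeze: 20

```text
t: 2.62
position: [0.4887, 0.0965, 0.1911]
tcp_rot: [[-0.999, 0.053, 0.001], [0.053, 0.999, 0.0], [-0.001, 0.0, -1.0]]
force: [0.8, 1.4, 0.4]
finger_gap: 0.358
grasp_force: 0.0
```

step_arm:
  series:
    - [0,0,0,0,0,0.03,-0.3]
    - [0,0,0,0,0,0.025,-0.3]
    - [0,0,0,0,0,0.015,-0.3]
    - [0,0,0,0,0,0,-0.3]
    - [0,0,0,0,0,0,-0.3]

```text
t: 3.25
position: [0.4893, 0.0965, 0.1215]
tcp_rot: [[-0.999, 0.053, 0.002], [0.053, 0.999, 0.0], [-0.002, 0.0, -1.0]]
force: [0.9, -0.2, -0.8]
finger_gap: 0.353
grasp_force: 0.0
```

Run:
```python
from rig import *
import cv2,numpy as np
s=camera("scene")["img"];t=camera("top")["img"]
cv2.imwrite("pics/near.png",cv2.resize(np.hstack([s[160:270,180:300],t[190:300,180:300]]),None,fx=3.3,fy=3.3,interpolation=cv2.INTER_CUBIC))
o=arm.get_obs();print(o["force"],o["wrist_torque"],o["position"],o["joints"][5])
```

```text
[ 0.13046323 -0.6193491  -0.1651816 ] [-0.00553117  0.05373674 -0.00112911] [0.48936407 0.09650431 0.12162503] -1.373238291320264
```

View pics/near.png

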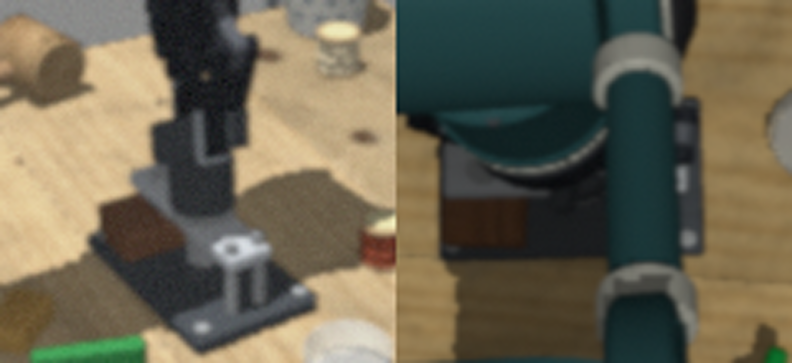

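step_arm:
  series:
    - [0,0,0,0,0,0,-0.55]
    - [0,0,0,0,0,0,-0.66]
    - [0,0,0,0,0,0,-0.66]
    - [0,0,0,0,0,0,-0.66]

```text
t: 3.85
position: [0.4882, 0.0963, 0.1203]
tcp_rot: [[-0.999, 0.053, -0.0], [0.053, 0.999, -0.0], [0.0, -0.0, -1.0]]
force: [-0.1, -0.1, 0.7]
finger_gap: 0.167
grasp_force: 0.0
```

```bash
cat > chk.py <<'E'
from rig import *
from h import *
import cv2
p=camera("scene"); g=cv2.cvtColor(p["img"],cv2.COLOR_BGR2GRAY)
try: ref=cv2.imread("pics/ref.png",0); ref.shape
except Exception: ref=g; cv2.imwrite("pics/ref.png",g)
w=[d for d in place_of(p,"wing") if np.hypot(d["location"][0]-.489,d["location"][1]-.096)<.03]
k=[d for d in place_of(p,"wing_knob") if np.hypot(d["location"][0]-.489,d["location"][1]-.096)<.03]
r=[d for d in trace(p,"wing_knob") if d["region"][190:230,222:260].sum()>60]
for d in r[:1]:
    ys,xs=np.nonzero(d["region"]);print("tr",xs.min(),xs.max(),ys.min(),ys.max(),len(xs))
print("wing z",[(round(d["location"][2],4),round(d["conf"],2)) for d in w],"knob z",[round(d["location"][2],4) for d in k])
for n,sl in(("hub",(slice(208,226),slice(228,254))),):
    print(n,cv2.phaseCorrelate(np.float64(ref[sl]),np.float64(g[sl])))
o=arm.get_obs();print(round(o["t"],2),o["force"].round(2),o["wrist_torque"].round(3),o["position"].round(4),round(o["joints"][5],3),round(o["finger_gap"],3),o["grasp_force"],"yaw",round(np.arctan2(o["tcp_rot"][1][1],o["tcp_rot"][0][1]),3))
E
python3 chk.py; python3 chk.py
```

```text
tr 226 255 192 225 622
wing z [(0.1119, 0.8)] knob z [0.0646]
hub ((0.5, 0.0), 1.0)
4.05 [-0.57  0.75 -0.37] [-0.015  0.01  -0.048] [0.4882 0.0963 0.1202] -1.373 0.168 0.0 yaw 1.518
tr 227 256 192 225 548
wing z [] knob z [0.0646]
hub ((0.44372289733216697, -0.3721773060049838), 1.0060994832040917)
4.25 [-0.39  0.63 -0.91] [-0.091  0.018 -0.062] [0.4882 0.0963 0.1202] -1.373 0.172 0.0 yaw 1.518[ WARN:0@0.280] global loadsave.cpp:275 findDecoder imread_('pics/ref.png'): can't open/read file: check file path/integrity
```

step_arm:
  series:
    - [0,0,-4,0,0,0,-0.67]
    - [0,0,-4,0,0,0,-0.67]
    - [0,0,-4,0,0,0,-0.67]
    - [0,0,-4,0,0,0,-0.67]
    - [0,0,0,0,0,0,-0.67]
    - [0,0,0,0,0,0,-0.67]

```text
t: 5.0
position: [0.4882, 0.0963, 0.1202]
tcp_rot: [[-0.975, -0.223, -0.0], [-0.223, 0.975, -0.0], [0.0, -0.0, -1.0]]
force: [-0.7, 0.4, -1.5]
finger_gap: 0.163
grasp_force: 0.1
```

```bash
python3 chk.py
```

```text
tr 226 255 192 225 571
wing z [(0.1108, 0.74)] knob z [0.0651]
hub ((0.40570646516288456, -0.552518687042836), 0.937959254993122)
5.2 [-0.44 -0.79  0.19] [-0.042  0.023 -0.023] [0.4882 0.0963 0.1202] -1.652 0.166 0.16459474401926855 yaw 1.797
```

step_arm:
  series:
    - [0,0,-2.5,0,0,0,-0.67]
    - [0,0,-2.5,0,0,0,-0.67]
    - [0,0,0,0,0,0,-0.67]
    - [0,0,0,0,0,0,-0.67]

```text
t: 5.7
position: [0.4883, 0.0964, 0.1203]
tcp_rot: [[-0.951, -0.308, 0.0], [-0.308, 0.951, 0.0], [-0.0, 0.0, -1.0]]
force: [-0.0, -0.4, -1.1]
finger_gap: 0.164
grasp_force: 0.2
```

```bash
python3 chk.py
```

```text
wing z [(0.1118, 0.97)] knob z [0.0666]
hub ((0.4532512867855445, -0.3489407478111932), 0.9903887681510501)
5.9 [-0.07 -1.27  0.45] [-0.082 -0.034 -0.038] [0.4883 0.0963 0.1203] -1.739 0.166 0.16001369964214973 yaw 1.884
```

step_arm:
  series:
    - [0,0,-2.5,0,0,0,-0.67]
    - [0,0,-2.5,0,0,0,-0.67]
    - [0,0,0,0,0,0,-0.67]
    - [0,0,0,0,0,0,-0.67]

```text
t: 6.4
position: [0.4884, 0.0964, 0.1203]
tcp_rot: [[-0.921, -0.39, 0.0], [-0.39, 0.921, 0.0], [-0.0, -0.0, -1.0]]
force: [-0.1, -0.4, -0.2]
finger_gap: 0.166
grasp_force: 0.1
```

```bash
python3 chk.py
```

```text
tr 228 252 193 225 511
wing z [(0.0723, 0.69), (0.1102, 0.56)] knob z [0.0653]
hub ((0.33202482211813056, -0.48016034494573745), 0.9650979869187394)
6.6 [-1.   -0.09 -0.66] [-0.059 -0.005 -0.003] [0.4883 0.0963 0.1203] -1.827 0.163 0.11325598250550684 yaw 1.972
```

step_arm:
  series:
    - [0,0,-2.5,0,0,0,-0.67]
    - [0,0,-2.5,0,0,0,-0.67]
    - [0,0,0,0,0,0,-0.67]
    - [0,0,0,0,0,0,-0.67]

```text
t: 7.1
position: [0.4883, 0.0963, 0.1203]
tcp_rot: [[-0.884, -0.468, 0.0], [-0.468, 0.884, 0.0], [-0.0, 0.0, -1.0]]
force: [0.1, -1.0, -0.9]
finger_gap: 0.159
grasp_force: 0.1
```

```bash
python3 chk.py
```

```text
tr 228 251 195 226 518
wing z [(0.1156, 0.83)] knob z [0.066]
hub ((0.1558201454276098, -0.41384459632525683), 1.014625278638378)
7.3 [0.54 0.62 0.03] [-0.008 -0.011 -0.016] [0.4883 0.0963 0.1203] -1.914 0.168 0.05560906767641427 yaw 2.059
```

step_arm:
  series:
    - [0,0,-2.5,0,0,0,-0.67]
    - [0,0,-2.5,0,0,0,-0.67]
    - [0,0,0,0,0,0,-0.67]
    - [0,0,0,0,0,0,-0.67]

```text
t: 7.8
position: [0.4883, 0.0964, 0.1203]
tcp_rot: [[-0.839, -0.544, 0.0], [-0.544, 0.839, 0.0], [-0.0, -0.0, -1.0]]
force: [-0.2, -0.1, 0.2]
finger_gap: 0.162
grasp_force: 0.0
```

```bash
python3 chk.py
python3 - <<'E'
from rig import *
import cv2,numpy as np
s=camera("scene")["img"];r=cv2.cvtColor(cv2.imread("pics/ref.png",0),cv2.COLOR_GRAY2BGR)
cv2.imwrite("pics/n2.png",cv2.resize(np.hstack([r[180:250,205:270],s[180:250,205:270]]),None,fx=6,fy=6,interpolation=cv2.INTER_CUBIC))
E
```

```text
tr 229 250 195 225 492
wing z [(0.1124, 0.93)] knob z [0.0652]
hub ((0.33478191568370974, -0.4290077358659552), 1.006345574003695)
8.0 [-0.07  0.19 -0.04] [-0.005  0.001  0.069] [0.4883 0.0963 0.1203] -2.001 0.165 0.007454206082684323 yaw 2.146
```

View pics/n2.png

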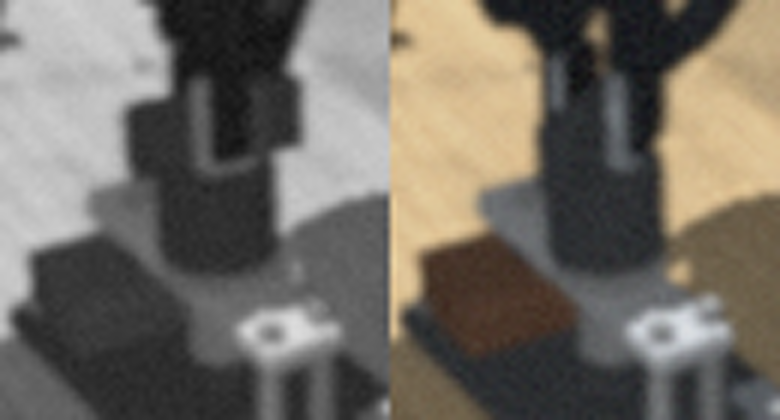

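The jaws are turning the wing. The hub's bottom edge is at the same row in both halves (crop y≈268), so it has not dropped yet.

step_arm:
  series:
    - [0,0,-2.5,0,0,0,-0.67]
    - [0,0,-2.5,0,0,0,-0.67]
    - [0,0,0,0,0,0,-0.67]
    - [0,0,0,0,0,0,-0.67]

```text
t: 8.55
position: [0.4882, 0.0963, 0.1203]
tcp_rot: [[-0.789, -0.615, -0.0], [-0.615, 0.789, 0.0], [0.0, 0.0, -1.0]]
force: [0.1, 0.1, -0.8]
finger_gap: 0.163
grasp_force: 0.0
```

```bash
python3 chk.py
```

```text
tr 230 250 195 225 496
wing z [(0.1123, 0.61)] knob z [0.0627]
hub ((0.30802305397856955, -0.44959893826355923), 0.9446572927197993)
8.75 [-0.52  0.08 -0.22] [-0.     0.011  0.001] [0.4883 0.0963 0.1203] -2.089 0.166 0.03469361432507867 yaw 2.233
```

step_arm:
  series:
    - [0,0,-2.5,0,0,0,-0.67]
    - [0,0,-2.5,0,0,0,-0.67]
    - [0,0,0,0,0,0,-0.67]
    - [0,0,0,0,0,0,-0.67]

```text
t: 9.25
position: [0.4883, 0.0963, 0.1203]
tcp_rot: [[-0.732, -0.681, 0.0], [-0.681, 0.732, -0.0], [-0.0, -0.0, -1.0]]
force: [0.3, -0.5, 0.2]
finger_gap: 0.164
grasp_force: 0.1
```

```bash
python3 chk.py
```

```text
tr 231 249 195 225 418
wing z [(0.1123, 0.72)] knob z [0.0657]
hub ((0.3492141707372518, -0.6076694826639599), 0.8691414494226752)
9.45 [-0.24  0.5   0.45] [-0.011  0.038 -0.005] [0.4883 0.0963 0.1203] -2.176 0.162 0.05632443675494869 yaw 2.321
```

step_arm:
  series:
    - [0,0,-2.5,0,0,0,-0.67]
    - [0,0,-2.5,0,0,0,-0.67]
    - [0,0,0,0,0,0,-0.67]
    - [0,0,0,0,0,0,-0.67]

```text
t: 9.95
position: [0.4884, 0.0963, 0.1203]
tcp_rot: [[-0.67, -0.742, 0.0], [-0.742, 0.67, -0.0], [-0.0, -0.0, -1.0]]
force: [0.1, -0.8, -0.3]
finger_gap: 0.166
grasp_force: 0.2
```

```bash
python3 chk.py
```

```text
tr 231 252 196 228 481
wing z [(0.1043, 0.78), (0.0719, 0.41)] knob z [0.06]
hub ((-0.1483712094554388, -2.8866858723421096), 0.5649963919819737)
10.15 [ 1.13 -0.9   0.9 ] [-0.102 -0.08   0.025] [0.4884 0.0963 0.1203] -2.263 0.161 0.3194516245275736 yaw 2.408
```

The knob dropped: wing z is 0.104 and the hub's bottom edge is 3 px lower. I'll take out the play clockwise, lower the tool and grip.

step_arm:
  series:
    - [0,0,2.5,0,0,0.003,-0.67]
    - [0,0,2.5,0,0,0.003,-0.67]
    - [0,0,0,0,0,0,-0.67]
    - [0,0,0,0,0,0,-0.8]
    - [0,0,0,0,0,0,-1]
    - [0,0,0,0,0,0,-1]
  squeeze: 40

```text
t: 10.9
position: [0.4885, 0.0963, 0.1145]
tcp_rot: [[-0.731, -0.682, 0.001], [-0.682, 0.731, -0.0], [-0.0, -0.0, -1.0]]
force: [1.6, -0.6, 1.0]
finger_gap: 0.131
grasp_force: 42.0
```

```bash
python3 chk.py
```

```text
tr 231 250 199 228 450
wing z [(0.1049, 0.83)] knob z [0.0567]
hub ((-0.09769733504776923, 0.06675875069118575), 0.7869990099353205)
11.1 [ 0.88 -0.58  1.18] [-0.196 -0.221  0.037] [0.4885 0.0963 0.1145] -2.176 0.13 42.09317743778229 yaw 2.321
```

step_arm:
  series:
    - [0,0,4,0,0,0.0002,-1]
    - [0,0,4,0,0,0.0002,-1]
    - [0,0,4,0,0,0.0002,-1]
    - [0,0,4,0,0,0.0002,-1]
    - [0,0,4,0,0,0.0002,-1]
    - [0,0,4,0,0,0.0002,-1]
    - [0,0,4,0,0,0.0002,-1]
    - [0,0,4,0,0,0.0002,-1]
    - [0,0,0,0,0,0,-1]

```text
t: 12.22
position: [0.4887, 0.0963, 0.1132]
tcp_rot: [[-0.982, -0.191, 0.001], [-0.191, 0.982, 0.0], [-0.001, -0.0, -1.0]]
force: [0.9, -1.3, 3.2]
finger_gap: 0.131
grasp_force: 42.4
```

```bash
python3 chk.py
```

```text
wing z [(0.1031, 0.77)] knob z [0.0574]
hub ((-0.05726304618022304, -0.11047735527420066), 0.900916743076367)
12.43 [ 2.11 -1.1   4.19] [-0.255 -0.268  0.029] [0.4887 0.0963 0.1131] -1.618 0.131 42.50252187252045 yaw 1.763
```

step_arm:
  series:
    - [0,0,4,0,0,0.0002,-1]
    - [0,0,4,0,0,0.0002,-1]
    - [0,0,4,0,0,0.0002,-1]
    - [0,0,4,0,0,0.0002,-1]
    - [0,0,4,0,0,0.0002,-1]
    - [0,0,4,0,0,0.0002,-1]
    - [0,0,4,0,0,0.0002,-1]
    - [0,0,0,0,0,0,-1]

```text
t: 13.42
position: [0.4889, 0.096, 0.1117]
tcp_rot: [[-0.957, 0.292, 0.001], [0.292, 0.957, -0.001], [-0.001, -0.0, -1.0]]
force: [1.8, -3.8, 4.5]
finger_gap: 0.132
grasp_force: 42.6
```

```bash
python3 chk.py;python3 -c "
from rig import *
print([arm.get_obs()['wrist_torque'].round(3) for _ in range(3)])"
```

```text
tr 225 255 197 229 593
wing z [(0.1013, 0.88)] knob z [0.0534]
hub ((-0.05524289785706671, 3.01191567028264), 0.790646611149372)
13.62 [ 2.51 -4.76  5.54] [-0.682 -0.345 -0.084] [0.4888 0.096  0.1117] -1.13 0.131 42.63061165809631 yaw 1.275
[array([-0.682, -0.345, -0.084]), array([-0.682, -0.345, -0.084]), array([-0.682, -0.345, -0.084])]
```

step_arm:
  series:
    - [0,0,3,0,0,0.0001,-1]
    - [0,0,3,0,0,0.0001,-1]
    - [0,0,3,0,0,0.0001,-1]
    - [0,0,3,0,0,0.0001,-1]
    - [0,0,0,0,0,0,-1]

```text
t: 14.25
position: [0.4889, 0.0959, 0.1111]
tcp_rot: [[-0.875, 0.484, 0.001], [0.484, 0.875, -0.001], [-0.001, -0.0, -1.0]]
force: [2.7, -4.0, 4.4]
finger_gap: 0.132
grasp_force: 42.5
```

```bash
python3 chk.py; python3 -c "
from rig import *
print(arm.get_obs()['joint_torque'].round(3))"
```

```text
tr 225 256 198 229 604
wing z [(0.1012, 0.89)] knob z [0.0525]
hub ((0.24290531969609042, 3.2031658158569565), 0.7751217989680853)
14.45 [ 3.15 -4.25  3.98] [-0.733 -0.446  0.001] [0.4888 0.0959 0.1111] -0.921 0.132 42.491968274116516 yaw 1.066
[ 2.4410e+00 -3.2782e+01 -2.8281e+01  1.3490e+00  6.9700e-01  8.0000e-03]
```

step_arm:
  series:
    - [0,0,2,0,0,0.0001,-1]
    - [0,0,2,0,0,0.0001,-1]
    - [0,0,1,0,0,0,-1]
    - [0,0,0,0,0,0,-1]

```text
t: 14.95
position: [0.4887, 0.0958, 0.1108]
tcp_rot: [[-0.83, 0.558, 0.001], [0.558, 0.83, -0.001], [-0.001, -0.0, -1.0]]
force: [3.3, -4.7, 4.2]
finger_gap: 0.131
grasp_force: 42.5
```

```bash
python3 chk.py; python3 -c "
from rig import *
import numpy as np
m=[]
for i in range(8):
  camera('scene'); o=arm.get_obs(); m.append([*o['wrist_torque'],o['joint_torque'][5]])
print(np.round(m,3).tolist())"
```

```text
tr 225 256 199 229 586
wing z [(0.1038, 0.63)] knob z [0.0559]
hub ((0.2278332759522428, 1.2194751427204782), 0.5167680356187715)
15.15 [ 2.86 -4.9   4.81] [-0.768 -0.389  0.147] [0.4887 0.0958 0.1108] -0.834 0.135 42.497926354408264 yaw 0.979
[[-0.831, -0.466, 0.162, 0.125], [-0.754, -0.408, 0.111, 0.125], [-0.788, -0.447, 0.163, 0.125], [-0.796, -0.373, 0.154, 0.125], [-0.841, -0.469, 0.129, 0.125], [-0.717, -0.377, 0.168, 0.125], [-0.796, -0.426, 0.157, 0.125], [-0.799, -0.407, 0.134, 0.125]]
```

step_arm:
  series:
    - [0,0,1,0,0,0,-1]
    - [0,0,1,0,0,0,-1]
    - [0,0,0,0,0,0,-1]
    - [0,0,0,0,0,0,-1]

```text
t: 16.05
position: [0.4887, 0.0958, 0.1108]
tcp_rot: [[-0.81, 0.586, 0.001], [0.586, 0.81, -0.001], [-0.001, -0.0, -1.0]]
force: [3.5, -5.6, 4.3]
finger_gap: 0.128
grasp_force: 42.5
```

```bash
cat > q.py <<'E'
from rig import *
import numpy as np
m=[]
for i in range(6):
  camera('scene'); o=arm.get_obs(); m.append([*o['wrist_torque'],*o['force'],o['joint_torque'][5],o['joints'][5]])
print(np.mean(m,0).round(3).tolist())
E
python3 q.py
```

```text
[-0.8, -0.416, 0.144, 2.799, -4.898, 3.747, 0.138, -0.799]
```

step_arm:
  series:
    - [0,0,1,0,0,0,-1]
    - [0,0,1,0,0,0,-1]
    - [0,0,0,0,0,0,-1]
    - [0,0,0,0,0,0,-1]

```text
t: 16.85
position: [0.4887, 0.0957, 0.1108]
tcp_rot: [[-0.789, 0.614, 0.001], [0.614, 0.789, -0.001], [-0.002, -0.0, -1.0]]
force: [2.7, -5.3, 2.8]
finger_gap: 0.128
grasp_force: 42.4
```

```bash
python3 q.py
```

```text
[-0.802, -0.488, 0.183, 3.1, -5.227, 3.6, 0.175, -0.765]
```

step_arm:
  series:
    - [0,0,0.8,0,0,0,-1]
    - [0,0,0.7,0,0,0,-1]
    - [0,0,0,0,0,0,-1]
    - [0,0,0,0,0,0,-1]

```text
t: 17.65
position: [0.4888, 0.0957, 0.1107]
tcp_rot: [[-0.773, 0.634, 0.001], [0.634, 0.773, -0.001], [-0.002, -0.0, -1.0]]
force: [3.0, -6.0, 2.4]
finger_gap: 0.131
grasp_force: 42.4
```

```bash
python3 q.py
```

```text
[-0.846, -0.523, 0.28, 3.56, -5.104, 3.019, 0.266, -0.739]
```

Torque is now 0.27 N m, up sharply over the last 1.5°, so the knob is firm. I'm letting go and backing away.

step_arm:
  series:
    - [0,0,0,0,0,0,-0.5]
    - [0,0,0,0,0,0,-0.2]
    - [0,0,0,0,0,0,-0.2]
    - [0,0,0,0,0,-0.02,-0.2]
    - [0,0,0,0,0,-0.04,-0.2]
    - [0,0,0,0,0,-0.05,-0.2]
    - [0,0,0,0,0,-0.05,-0.2]
    - [0,0,0,-0.05,0.03,0,-0.2]
    - [0,0,0,-0.05,0.03,0,-0.2]
    - [0,0,0,-0.05,0.03,0,-0.2]

```text
t: 19.2
position: [0.6627, 0.0703, 0.2708]
tcp_rot: [[-0.772, 0.636, 0.0], [0.636, 0.772, 0.001], [0.0, 0.0, -1.0]]
force: [0.3, -0.4, 0.9]
finger_gap: 0.402
grasp_force: 0.0
```

```bash
python3 chk.py
python3 - <<'E'
from rig import *
import cv2,numpy as np
s=camera("scene")["img"];t=camera("top")["img"]
cv2.imwrite("pics/end.png",cv2.resize(np.hstack([s[170:290,160:300],t[190:310,160:300]]),None,fx=2.8,fy=2.8,interpolation=cv2.INTER_CUBIC))
E
```

```text
tr 226 255 198 228 684
wing z [(0.1026, 0.66)] knob z [0.0553]
hub ((1.6937961418391527, -11.783137830200864), 0.03479641772875109)
19.4 [-0.37 -0.44  0.11] [ 0.054  0.031 -0.021] [0.6612 0.0702 0.2687] -0.813 0.396 0.0 yaw 0.881
```

View pics/end.png

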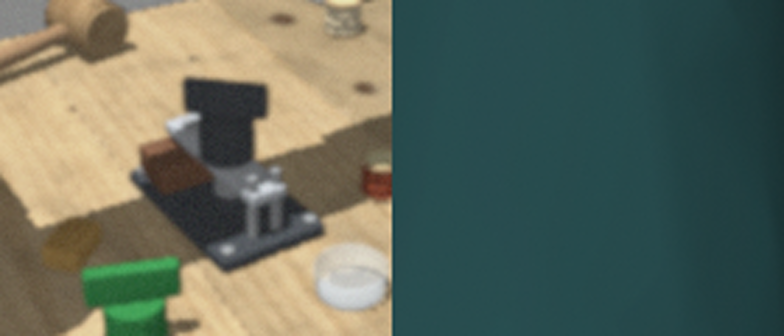

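The scene half shows the knob upright and low on its thread (crop px 225,120). The bar is down on the block, and the wax and dish are in place. The tool is clear.

```bash
python3 -c "
from rig import arm
print(arm.sign_off())"
```

```text
the job is handed in; nothing more can be done
None
```

The job is handed in: I backed the knob off until it dropped into its thread, turned it clockwise until it came up firm, and let go; the last 1.5° took the torque from about 0.18 to 0.27 N m (0.2 expected), so it may have just touched the hard stop.

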